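# Unlink the wide pipe clip from a row

### The arm

A 6-joint arm with a two-finger parallel gripper is mounted at the origin on the work surface. World frame = base frame: x ahead of the robot, y to its left, z up, the work surface at z = 0. Lengths are in m, angles in degrees, forces in N, time in s.
With the tool pointing down it reaches from about 0.35 to 0.85 m from the base axis. Payload 8.1 kg.
Tool frame: the origin (TCP) lies midway between the tips of the shut fingers; the grasp point (between the pads) lies 19 mm behind it (env.grasp_offset is the distance from the TCP to the grasp point, in m); z points along the fingers, y is the line along which they close (so a half turn about z gives the same grasp; the last joint's range is limited). The gripper opens to 85 mm and grips with 20 to 120 N. Pads are 22 mm wide; open, the fingers measure 114 mm over their backs; the gripper's body (76 mm by 85 mm) begins 54 mm behind the grasp point. The pads swing forward as they close: fully open they stand 13 mm farther back than shut.
Start: joints at [-79.034, 7.471, 85.268, -0, 87.261, -4.893], TCP at [0.164, -0.577, 0.231] pointing down, gripper open.
Joint ranges: [-169.43, 169.43], [-51.17, 129.36], [1.28, 143.12], [-76.62, 256.62], [0, 156.53], [-152.29, 152.29]. Speed limits (degrees/s): [136.94, 136.94, 159.86, 180, 180, 180].

### API

Orientations are given as a 3x3 rotation matrix whose columns are the frame's x, y, z axes.
In Python, from bench import env gives the robot as it stands.
- The arm moves only by the tool servo_tool, never from a script. Its argument "plan" is a list of rows, each a list of 3 entries, a list of its own where there are three numbers: the turn, a rotation vector about the tool's x, y, z in rad, then the shift along the tool's x, y, z in cm, then the opening, from 0 (shut) to 1 (fully open). A call has 1 to 12 rows; each row is the pose to reach, as a shift and turn from the pose commanded when the call began, along the tool's axes at that moment; what a row does not reach only later rows make up. A row lasts 1/10 s, in which the tool goes at most 50 mm and 8.59 degrees, less where a joint would pass 70% of its speed; a pose out of reach is approached as far as the arm can. A call with a gripper value outside its range is refused whole. The fingers move at their own pace and stop on an object; "force" is the grip in N (left out, the last holds). Time passes only in rows, so rows that repeat a pose let the fingers close. It gives the time, the measured TCP pose, the force, the opening and the grip force at its end, in the units of the state.
- env.state(): the state, without advancing time (a new reading comes with each control period).
- env.snapshot(name): name is "scene" or "top"; returns a dict with "img" (480x640x3 uint8, red, green, blue), "fx", "fy", "cx", "cy" (pixels), "k1" (the pictures are not rectified: a ray, as slopes to the right and down, at radius r is drawn at 1 + k1 r^2 times it, then the intrinsics apply), "extrinsics" (4x4, takes a point from camera to world coordinates). Camera axes: x right, y down, z forward; pixel columns grow to the right and rows downward; lengths in m; the calibration is good to about 2 mm. A picture is of the moment at which its call begins. There is no depth.
- env.close_job(): hands the job in; it is judged then, once.
Trained networks look in a picture, given as the dict that the camera call returned (one of the last four; its "shot" number tells which), for a name from the list of things; names that differ only in an ending like _2 or _b are one class to them, and where a whole thing is asked for, a point or a joint stands for the part that bears it (a point fixed in the world has none). Each returns a list of dicts, best first, with "confidence" (0 to 1); they miss things now and then, are a little off and sometimes report something else, mostly with a low value. They report only what shows in the picture. A call takes as long as a camera call. They do not tell look-alikes from the thing itself.
- env.masks_of(picture, label): "pixels" (480x640 bool, what is visible of it) and "extent" ([left, top, right, bottom] in pixels, round what is visible of it).
- env.place_of(picture, label): "xy" ([column, row] in pixels: a listed point, or the origin of a listed thing).
The state is a dict: "time": time; "qpos": joint angles; "qvel": joint speeds; "joint_torque": joint torques, N m; "tcp_pos": TCP position; "tcp_rot": TCP orientation; "force": force on the tool from outside, world axes, zero at the start; "ft_torque": the same for the moment, N m; "width": finger opening in m; "finger_force": force on a finger pad.
Only numpy, scipy, OpenCV 4.12 (cv2) and the standard library are available. Lean on these libraries where they do the work, as an engineer would, in place of code of your own. Each camera call takes 0.05 s, during which the arm holds its last target. There are 200 camera calls.

### The job

Three loose pipe clips sit between two screwed-down end blocks on a dark steel strip, all linked side by side by interlocking tongues and grooves. Lift the clip with the wide saddle straight up out from between its neighbours, leaving the other two clips seated in their places in the row, and stand it upright near the middle of the bare steel plate. Set it down there, do not drop it.

Things in the scene. Friction and masses are not known exactly. Their poses are not given: they have to be found in the camera images.
- clip_wide: white pipe clip, wide saddle: block 36 (x) x 54 (y -32 to 22) x 54 mm high, 0.09 kg; rubber-lined channel 28 wide, 14 deep along x in its top. Origin: underside, below channel; z up, y along the row. Full-height T tongue on +y (13.5 mm more), T groove in -y, 1-2 mm play: must rise 54 mm. Grip the free faces x = -18, +18 at y 0, 20-35 mm up. Place in row varies. Strip below: 8 mm thick, 50 wide; row tops 62 mm high.
- clip_a: white pipe clip, same size, tongue and groove as clip_wide but with a narrow rubber-lined channel (12 mm wide, 6 mm deep). Loose, 0.09 kg, in the same row (56 mm from clip to clip, places vary); stays there. Origin: centre of the underside below the channel's middle; z up, y along the row.
- clip_b: white pipe clip, same size, tongue and groove as clip_wide but with a narrow rubber-lined channel (12 mm wide, 6 mm deep). Loose, 0.09 kg, in the same row (56 mm from clip to clip, places vary); stays there. Origin: centre of the underside below the channel's middle; z up, y along the row.
- plate: bare rectangular steel bracket plate lying on the table, 140 mm (x) by 120 mm (y), 6 mm thick, with a small dark screw hole at each corner; fixed. Origin: centre of its underside; its top is 6 mm above the origin.
Things that resemble listed ones, but are neither listed nor needed, are in the scene too. Leave any blue or purple look-alike of the clip_a alone. Leave any blue look-alike of the clip_wide alone.

How it is judged (in metres and radians):
On the way:
1. the wide clip is held clear above the row, its underside higher than the neighbours' tops (height (world z) of clip_wide above 0.065 m and contact force between clip_wide and the fingers above 0.3 N), for 0.1 s.
At the end, for the whole second after the job is handed in: The wide clip stands upright (within 10 degrees) and at rest on the plate, its origin within 40 mm of the plate's centre; the other two clips are upright within 12 mm of where they started (horizontal distance between clip_wide and plate below 0.04 m and z of clip_wide in the frame of plate between 0.003 and 0.01 m and angle between each of clip_wide, clip_a, clip_b's own z axis and vertical below 0.17 rad and linear speed of clip_wide below 0.02 m/s and distance of each of clip_a, clip_b from where it was at the start of the episode below 0.012 m); the robot touches nothing.
It fails at once if another clip of the row was pulled or pushed more than 25 mm from its place (distance of any of clip_a, clip_b from where it was at the start of the episode above 0.025 m).
It fails at once if the wide clip was dropped: out of the fingers with its underside more than 40 mm above the table (height (world z) of clip_wide above 0.04 m and contact force between clip_wide and the fingers below 0.02 N).
It also fails if it takes over 45 s, if anything falls off the work surface, if the arm or the gripper's body presses on something with over 40 N, if the wrist force passes 120 N, or if a joint passes its speed limit or range.

## Working session

There is one attempt and no reset: what is moved stays moved. The work goes in short steps, Python scripts to look and compute and a tool call to move; the robot and the scene stay as the last step left them, time stands still between calls to the robot, and variables do not carry over. Pictures are saved under pics/ and viewed, at most 10 in all, crops included, and the job is handed in when it is done.

Besides the shell and the picture viewer there is one more tool, called in YAML: its name, and indented under it one key for each argument. servo_tool: Moves the arm, as the interface text tells. Its arguments: {"type":"object","properties":{"plan":{"type":"array"},"force":{"type":"number"}},"required":["plan"]}

```bash
mkdir -p pics
cat > h.py <<'E'
import numpy as np, cv2
from bench import env
def ray(p,uv):
    x=(uv[0]-p["cx"])/p["fx"]; y=(uv[1]-p["cy"])/p["fy"]
    d=np.array([x,y]); s=d.copy()
    for _ in range(20): s=d/(1+p["k1"]*(s@s))
    E=np.array(p["extrinsics"]); return E[:3,3],E[:3,:3]@np.array([s[0],s[1],1])
def at(p,uv,z):
    o,d=ray(p,uv); return o+d*(z-o[2])/d[2]
def proj(p,X):
    E=np.array(p["extrinsics"]); c=E[:3,:3].T@(np.array(X)-E[:3,3]); s=c[:2]/c[2]; s=s*(1+p["k1"]*(s@s))
    return np.array([s[0]*p["fx"]+p["cx"],s[1]*p["fy"]+p["cy"]])
def save(img,n): cv2.imwrite("pics/"+n+".png",np.ascontiguousarray(img[:,:,::-1]))
E
python3 - <<'E'
from h import *
for n in ("scene","top"):
    p=env.snapshot(n); save(p["img"],n+"0")
    print(n,np.round(p["extrinsics"],3).tolist())
    for l in ("clip_wide","clip_a","plate"):
        for d in env.place_of(p,l)[:6]: print(l,round(d["confidence"],2),np.round(d["xy"]),np.round(at(p,d["xy"],0 if l=="plate" else .008),3))
s=env.state(); print(s["time"],s["tcp_pos"],np.round(s["tcp_rot"],3).tolist(),s["width"],env.grasp_offset)
E
```

```text
scene [[-0.43, 0.516, -0.741, 1.313], [0.903, 0.247, -0.353, 0.422], [0.001, -0.82, -0.572, 0.608], [0.0, 0.0, 0.0, 1.0]]
clip_wide 0.93 [308. 217.] [ 0.469 -0.008  0.008]
clip_wide 0.87 [374. 242.] [0.5   0.162 0.008]
clip_wide 0.33 [227. 207.] [ 0.514 -0.198  0.008]
clip_a 0.76 [394. 254.] [0.523 0.213 0.008]
clip_a 0.73 [412. 263.] [0.532 0.255 0.008]
clip_a 0.73 [392. 303.] [0.663 0.257 0.008]
clip_a 0.69 [479. 299.] [0.585 0.397 0.008]
plate 0.64 [227. 206.] [ 0.499 -0.21   0.   ]
top [[-0.02, -0.998, 0.061, 0.497], [-1.0, 0.018, -0.023, 0.07], [0.022, -0.061, -0.998, 1.132], [0.0, 0.0, 0.0, 1.0]]
clip_wide 0.81 [345. 298.] [ 0.471 -0.003  0.008]
clip_wide 0.65 [264. 286.] [0.496 0.153 0.008]
clip_a 0.96 [137. 249.] [0.572 0.396 0.008]
clip_a 0.95 [208. 267.] [0.535 0.261 0.008]
clip_a 0.81 [237. 276.] [0.517 0.206 0.008]
clip_a 0.77 [206. 206.] [0.653 0.263 0.008]
plate 0.87 [450. 283.] [ 0.494 -0.208  0.   ]
0.4 [ 0.16397611 -0.57707333  0.23114123] [[0.962, 0.273, -0.0], [0.273, -0.962, 0.0], [0.0, -0.0, -1.0]] 0.08552532314970329 0.0187
```

View pics/scene0.png

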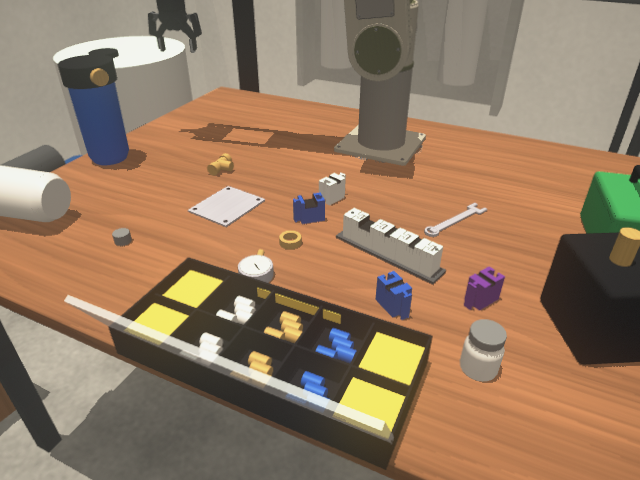

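View pics/top0.png

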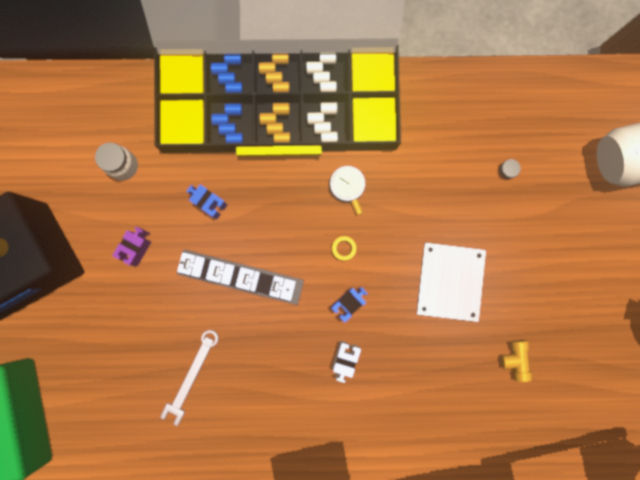

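The scene picture shows the row at about (340-442, 210-270) and the plate at (227,206). In the top picture the row runs from (180,262) to (300,292), and the plate is at (452,282).

Things in the top view that could be taken for clip_wide:
- The dark-saddled white clip in the row, at about (262,284). This is my choice.
- The blue one at (349,303).
- The loose white one at (346,361).
- The white narrow clips in the row, at about (222,272) and (248,278).

I'll check the choice in a close crop.

Run:
```python
import cv2
a=cv2.imread("pics/top0.png")[245:310,170:310]; a=cv2.resize(a,None,fx=5.5,fy=5.5,interpolation=cv2.INTER_CUBIC)
b=cv2.imread("pics/scene0.png")[195:285,325:455]; b=cv2.resize(b,(770,533)[:2],interpolation=cv2.INTER_CUBIC)
cv2.imwrite("pics/c1.png",a);cv2.imwrite("pics/c2.png",b)
```

```text
(no output)
```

View pics/c1.png

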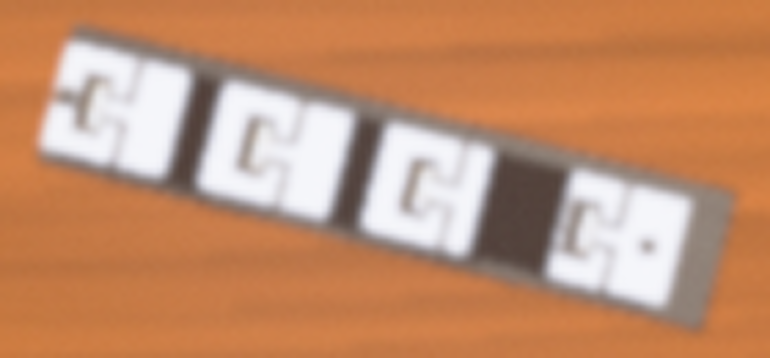

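View pics/c2.png

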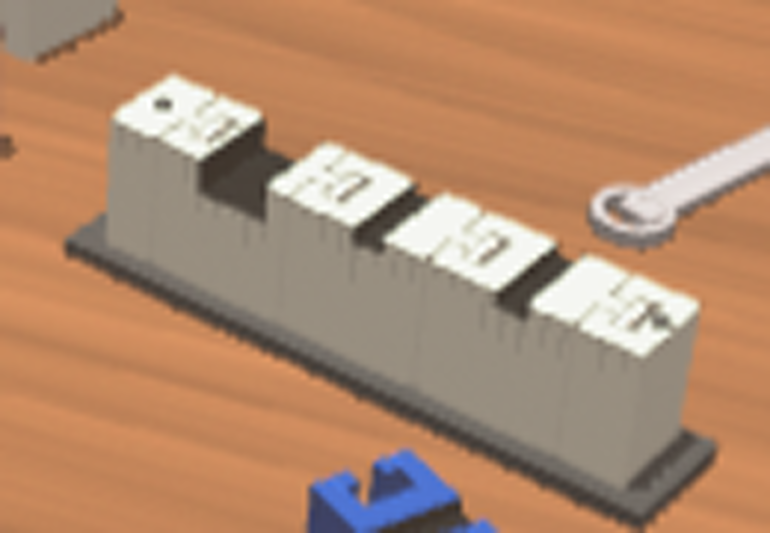

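The crop confirms it: the wide dark saddle is at top pixel (264.5,283.5), beside the end block with the single screw dot. Its groove faces that end block, so +y points along the row to the image's left. The loose white clip at (346,361) stands apart from the row and is not wanted. Next I'll measure accurately.

```bash
cat > m.py <<'E'
from h import *
p=env.snapshot("top"); img=p["img"].astype(int)
w=((img.min(2)>150)).astype(np.uint8)
roi=np.zeros_like(w); roi[245:310,170:303]=1
ys,xs=np.nonzero(w*roi)
P=np.array([at(p,(x,y),.062)[:2] for x,y in zip(xs,ys)],np.float32)
r=cv2.minAreaRect(P*1000); print("row rect mm",r)
c=np.array(r[0])/1000; b=cv2.boxPoints(r)/1000
e=[b[1]-b[0],b[2]-b[1]]; d=max(e,key=np.linalg.norm); d=d/np.linalg.norm(d); d=d*np.sign(d[1])
a=at(p,(264.4,283.3),.062)[:2]; o=c+d*((a-c)@d)
print("dir",d,"chan",a,"on axis",o)
q=env.snapshot("scene")
for pic in (p,q):
    for t in env.place_of(pic,"clip_wide")[:3]: print("wide",t["confidence"],at(pic,t["xy"],.008))
# scene check: channel centre from crop
print("scene chan floor",at(q,(325+245/5.92,195+185/5.92),.048))
for pic in (p,q):
    m=env.masks_of(pic,"plate"); 
    if m:
        rr=cv2.minAreaRect(np.array([at(pic,(x,y),.006)[:2] for y,x in np.argwhere(m[0]["pixels"])],np.float32)*1000); print("plate",m[0]["confidence"],rr)
yaw=np.array([d[1],-d[0]])
s=env.state(); R=np.array(s["tcp_rot"]); t=np.array(s["tcp_pos"])
print("turn about world z",np.degrees(np.arctan2(yaw[1],yaw[0])-np.arctan2(R[1,1],R[0,1])))
print("shift tool cm",100*R.T@(np.array([o[0],o[1],.231])-t))
print("via tool cm",100*R.T@(np.array([.45,-.2,.231])-t))
E
python3 m.py
```

```text
row rect mm ((515.429443359375, 199.791748046875), (217.38265991210938, 39.86615753173828), 74.48323059082031)
dir [0.26752037 0.96355224] chan [0.50109983 0.14865208] on axis [0.50122165 0.14861826]
wide 0.97 [0.5019501  0.14683059 0.008     ]
wide 0.69 [ 0.46530613 -0.00331449  0.008     ]
wide 0.37 [0.53457395 0.26095922 0.008     ]
wide 0.84 [0.50351995 0.15168392 0.008     ]
wide 0.6 [ 0.47052207 -0.0027938   0.008     ]
scene chan floor [0.50651507 0.14526141 0.048     ]
plate 0.88 ((501.61700439453125, -207.7767333984375), (128.8948974609375, 147.16323852539062), 80.88798522949219)
turn about world z 58.6241975017069
shift tool cm [ 5.22733898e+01 -6.06006075e+01  3.25988595e-02]
via tool cm [ 3.78194457e+01 -2.84654716e+01  3.26947777e-02]
```

Several estimates agree that the clip is at about (0.502,0.148) with the closing line at yaw -15.5°. The plate centre is about (0.499,-0.207). I'm moving above the row.

servo_tool:
  plan:
    - [[0, 0, -0.15], [4, -3, 0], 1]
    - [[0, 0, -0.3], [8, -6, 0], 1]
    - [[0, 0, -0.45], [12, -9, 0], 1]
    - [[0, 0, -0.6], [16, -12, 0], 1]
    - [[0, 0, -0.75], [20, -15, 0], 1]
    - [[0, 0, -0.9], [24, -18, 0], 1]
    - [[0, 0, -1.023], [28, -21, 0], 1]
    - [[0, 0, -1.023], [32, -24, 0], 1]
    - [[0, 0, -1.023], [35, -27, 0], 1]
    - [[0, 0, -1.023], [38, -30, 0], 1]
    - [[0, 0, -1.023], [40, -34, 0], 1]
    - [[0, 0, -1.023], [42, -38, 0], 1]

```text
time: 1.9
tcp_pos: [0.4645, -0.0951, 0.2314]
tcp_rot: [[0.268, 0.963, 0.0], [0.963, -0.268, -0.0], [0.0, 0.0, -1.0]]
force: [1.3, -0.5, -0.4]
width: 0.0854
finger_force: 0.0
```

```bash
cat > t.py <<'E'
import sys
from h import *
x=np.array([float(v) for v in sys.argv[1:4]])
s=env.state(); R=np.array(s["tcp_rot"]); t=np.array(s["tcp_pos"])
print(s["time"],t,"tool y yaw",np.degrees(np.arctan2(R[1,1],R[0,1])),"tilt",np.degrees(np.arccos(-R[2,2])),"w",s["width"],s["finger_force"],s["force"])
print("cm",np.round(100*R.T@(x-t),2))
E
python3 t.py .502 .148 .10
```

```text
1.9 [ 0.46449222 -0.09509198  0.23143441] tool y yaw -15.52864909342133 tilt 0.021644058016604253 w 0.0853801472602451 0.0 [ 1.26582527 -0.45528237 -0.4233736 ]
cm [24.43 -2.9  13.14]
```

servo_tool:
  plan:
    - [[0, 0, 0], [5, -0.6, 0], 1]
    - [[0, 0, 0], [10, -1.2, 0], 1]
    - [[0, 0, 0], [15, -1.8, 0], 1]
    - [[0, 0, 0], [20, -2.4, 0], 1]
    - [[0, 0, 0], [23, -2.9, 0], 1]
    - [[0, 0, 0], [24.4, -2.9, 3], 1]
    - [[0, 0, 0], [24.4, -2.9, 7], 1]
    - [[0, 0, 0], [24.4, -2.9, 10], 1]
    - [[0, 0, 0], [24.4, -2.9, 12], 1]
    - [[0, 0, 0], [24.4, -2.9, 12], 1]

```text
time: 2.9
tcp_pos: [0.4988, 0.1456, 0.1077]
tcp_rot: [[0.267, 0.964, -0.006], [0.964, -0.268, -0.001], [-0.003, -0.006, -1.0]]
force: [-0.9, -0.0, -0.5]
width: 0.0855
finger_force: 0.0
```

```bash
python3 t.py .502 .148 .016
python3 - <<'E'
from h import *
q=env.snapshot("scene"); p=env.snapshot("top")
a=cv2.resize(q["img"][130:290,290:470],(600,533)); save(a,"s1")
for X in ((.502,.148,.062),(.502,.148,.11)): print(proj(q,X),proj(p,X))
E
```

```text
2.9 [0.49878138 0.14558748 0.1076747 ] tool y yaw -15.515852591721556 tilt 0.37524719775927273 w 0.0854587926640428 0.0 [-0.88266295 -0.02057382 -0.49921898]
cm [0.35 0.3  9.16]
[368.80367634 219.77494673] [264.7493881  282.80163607]
[370.19372598 199.52121705] [262.75225739 282.71919627]
```

View pics/s1.png

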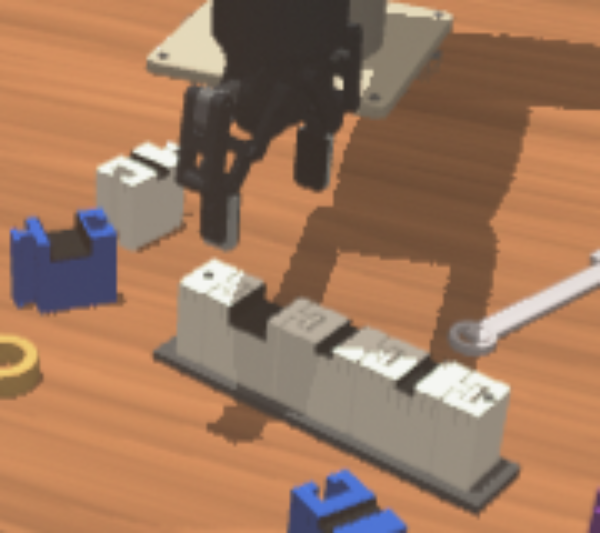

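The picture shows the gripper aligned across the row above the dark wide saddle, which is at crop (253,305). I'm descending part way and then reading the settled pose.

servo_tool:
  plan:
    - [[0, 0, 0], [0, 0, 0], 1]
    - [[0, 0, 0], [0, 0, 2], 1]
    - [[0, 0, 0], [0, 0, 4], 1]
    - [[0, 0, 0], [0, 0, 5.5], 1]
    - [[0, 0, 0], [0, 0, 6.5], 1]
    - [[0, 0, 0], [0, 0, 6.5], 1]
    - [[0, 0, 0], [0, 0, 6.5], 1]
    - [[0, 0, 0], [0, 0, 6.5], 1]

```text
time: 3.8
tcp_pos: [0.5024, 0.1462, 0.0474]
tcp_rot: [[0.268, 0.963, 0.002], [0.963, -0.268, 0.0], [0.001, 0.002, -1.0]]
force: [-0.1, 0.5, 0.1]
width: 0.0856
finger_force: 0.0
```

```bash
python3 t.py .503 .148 .016
```

```text
3.8 [0.50241973 0.14616391 0.0474169 ] tool y yaw -15.528950107812003 tilt 0.09890537614351416 w 0.08556770636470606 0.0 [-0.13505351  0.48870678  0.10208589]
cm [0.19 0.   3.14]
```

servo_tool:
  plan:
    - [[0, 0, 0], [0.2, 0, 1.5], 1]
    - [[0, 0, 0], [0.2, 0, 3], 1]
    - [[0, 0, 0], [0.2, 0, 3], 1]
    - [[0, 0, 0], [0.2, 0, 3], 0.55]
    - [[0, 0, 0], [0.2, 0, 3], 0.5]
    - [[0, 0, 0], [0.2, 0, 3], 0.3]
    - [[0, 0, 0], [0.2, 0, 3], 0.3]
    - [[0, 0, 0], [0.2, 0, 3], 0.3]
    - [[0, 0, 0], [0.2, 0, 3], 0.3]
    - [[0, 0, 0], [0.2, 0, 3], 0.3]
  force: 40

```text
time: 4.8
tcp_pos: [0.5022, 0.1481, 0.0169]
tcp_rot: [[0.268, 0.964, 0.0], [0.964, -0.268, 0.0], [0.0, 0.0, -1.0]]
force: [-3.5, 0.4, 5.7]
width: 0.0353
finger_force: 40.7
```

servo_tool:
  plan:
    - [[0, 0, 0], [0, 0, -0.2], 0.2]
    - [[0, 0, 0], [0, 0, -0.5], 0.2]
    - [[0, 0, 0], [0, 0, -0.8], 0.2]
    - [[0, 0, 0], [0, 0, -1.2], 0.2]
    - [[0, 0, 0], [0, 0, -1.6], 0.2]
    - [[0, 0, 0], [0, 0, -2], 0.2]
    - [[0, 0, 0], [0, 0, -2], 0.2]
    - [[0, 0, 0], [0, 0, -2], 0.2]

```text
time: 5.6
tcp_pos: [0.5021, 0.148, 0.0364]
tcp_rot: [[0.268, 0.964, 0.0], [0.964, -0.268, 0.0], [0.0, 0.0, -1.0]]
force: [-0.7, 0.1, -0.6]
width: 0.0353
finger_force: 40.2
```

Run:
```python
from h import *
q=env.snapshot("scene")
save(cv2.resize(q["img"][150:290,320:470],(600,560)),"s2")
s=env.state();print(s["tcp_pos"],s["force"],s["ft_torque"],s["width"])
```

```text
[0.50210454 0.14795335 0.03627699] [-0.17657965  0.20788361 -1.41293154] [ 0.03800431 -0.02641372 -0.02428789] 0.035008194727917906
```

View pics/s2.png

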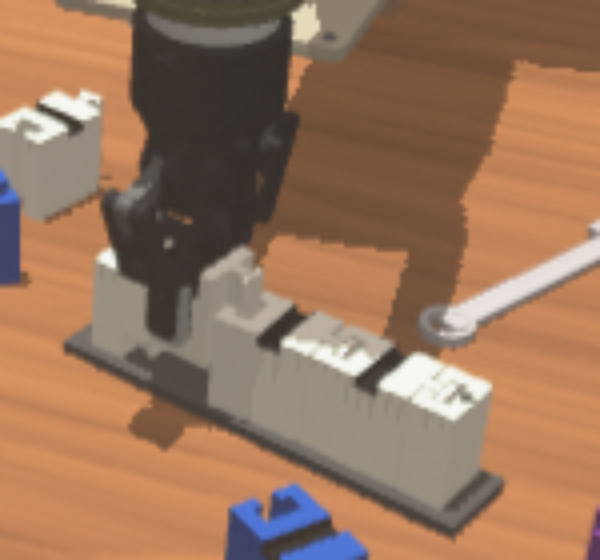

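The picture shows the wide clip risen by about 20 mm, with its tongue visible at (235,280). The neighbours are still seated, at tops (315,330) and (430,380). I'm continuing the lift.

servo_tool:
  plan:
    - [[0, 0, 0], [0, 0, -0.5], 0.2]
    - [[0, 0, 0], [0, 0, -1], 0.2]
    - [[0, 0, 0], [0, 0, -1.5], 0.2]
    - [[0, 0, 0], [0, 0, -2], 0.2]
    - [[0, 0, 0], [0, 0, -2.5], 0.2]
    - [[0, 0, 0], [0, 0, -3], 0.2]
    - [[0, 0, 0], [0, 0, -3.5], 0.2]
    - [[0, 0, 0], [0, 0, -4.2], 0.2]
    - [[0, 0, 0], [0, 0, -5], 0.2]
    - [[0, 0, 0], [0, 0, -6], 0.2]
    - [[0, 0, 0], [0, 0, -7], 0.2]
    - [[0, 0, 0], [0, 0, -7.5], 0.2]

```text
time: 6.85
tcp_pos: [0.5029, 0.1481, 0.113]
tcp_rot: [[0.268, 0.963, 0.002], [0.963, -0.268, 0.0], [0.001, 0.002, -1.0]]
force: [0.8, 0.6, -1.0]
width: 0.0356
finger_force: 40.2
```

```bash
python3 t.py .499 -.207 .11
python3 - <<'E'
from h import *
q=env.snapshot("scene")
save(cv2.resize(q["img"][130:290,290:470],(600,533)),"s3")
E
```

```text
6.85 [0.50286728 0.14809492 0.11304472] tool y yaw -15.527982211481532 tilt 0.11617291528044846 w 0.03555656734526591 40.15843212604523 [ 0.81460679  0.58800148 -0.99864275]
cm [-34.32   9.13   0.29]
```

View pics/s3.png

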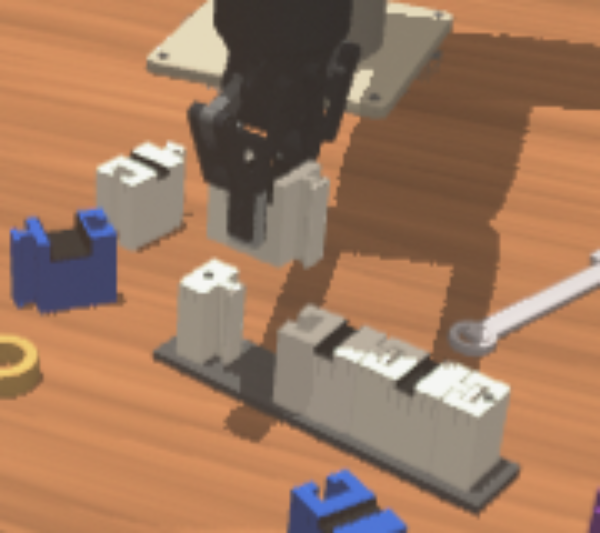

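The picture shows the clip fully free and upright in the gripper at crop (270,220), and both neighbours seated. I'm carrying it to the plate.

servo_tool:
  plan:
    - [[0, 0, 0], [-2, 0.5, -1], 0.2]
    - [[0, 0, 0], [-5, 1.3, -2], 0.2]
    - [[0, 0, 0], [-8.5, 2.2, -2], 0.2]
    - [[0, 0, 0], [-12, 3.2, -2], 0.2]
    - [[0, 0, 0], [-15.5, 4.1, -2], 0.2]
    - [[0, 0, 0], [-19, 5, -2], 0.2]
    - [[0, 0, 0], [-22.5, 6, -2], 0.2]
    - [[0, 0, 0], [-26, 7, -2], 0.2]
    - [[0, 0, 0], [-29.5, 8, -2], 0.2]
    - [[0, 0, 0], [-32.5, 8.7, -1], 0.2]
    - [[0, 0, 0], [-34.3, 9.1, 0], 0.2]
    - [[0, 0, 0], [-34.3, 9.1, 1], 0.2]

```text
time: 8.1
tcp_pos: [0.4976, -0.2093, 0.1009]
tcp_rot: [[0.27, 0.963, 0.0], [0.963, -0.27, -0.001], [-0.001, 0.0, -1.0]]
force: [-0.3, -0.5, -1.8]
width: 0.0354
finger_force: 40.2
```

servo_tool:
  plan:
    - [[0, 0, 0], [0, 0, 1], 0.2]
    - [[0, 0, 0], [0, 0, 3], 0.2]
    - [[0, 0, 0], [0, 0, 5], 0.2]
    - [[0, 0, 0], [0, 0, 6.5], 0.2]
    - [[0, 0, 0], [0, 0, 7], 0.2]
    - [[0, 0, 0], [0, 0, 7], 0.2]
    - [[0, 0, 0], [0, 0, 7], 0.2]
    - [[0, 0, 0], [0, 0, 7], 0.2]

```text
time: 8.9
tcp_pos: [0.4989, -0.2073, 0.0325]
tcp_rot: [[0.268, 0.964, 0.002], [0.964, -0.268, -0.001], [-0.0, 0.002, -1.0]]
force: [1.0, -0.7, -1.5]
width: 0.0355
finger_force: 40.2
```

```bash
python3 t.py .499 -.207 .015
python3 - <<'E'
from h import *
q=env.snapshot("scene")
save(cv2.resize(q["img"][110:250,160:340],(720,560)),"s4")
E
```

```text
8.9 [ 0.49885745 -0.20727301  0.0325042 ] tool y yaw -15.51888093304735 tilt 0.11643415587283933 w 0.03552576091813483 40.18091440200806 [ 1.00572866 -0.67375275 -1.4593292 ]
cm [0.03 0.   1.75]
```

View pics/s4.png

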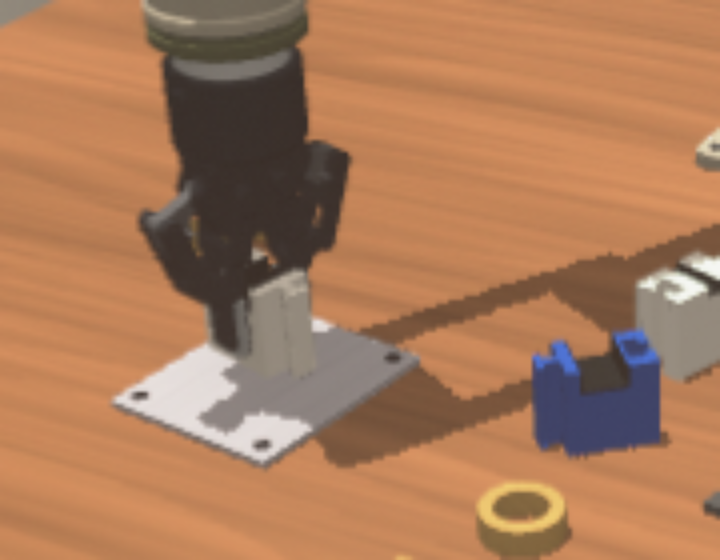

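The picture shows the clip upright just above the plate's middle, at crop (265,350). I'm lowering it gently the last 17 mm.

servo_tool:
  plan:
    - [[0, 0, 0], [0, 0, 0.5], 0.2]
    - [[0, 0, 0], [0, 0, 1], 0.2]
    - [[0, 0, 0], [0, 0, 1.4], 0.2]
    - [[0, 0, 0], [0, 0, 1.6], 0.2]
    - [[0, 0, 0], [0, 0, 1.7], 0.2]
    - [[0, 0, 0], [0, 0, 1.75], 0.2]
    - [[0, 0, 0], [0, 0, 1.75], 0.2]
    - [[0, 0, 0], [0, 0, 1.75], 0.2]

```text
time: 9.75
tcp_pos: [0.4981, -0.207, 0.015]
tcp_rot: [[0.268, 0.964, 0.0], [0.964, -0.268, -0.0], [-0.0, 0.0, -1.0]]
force: [-6.3, 3.5, 12.4]
width: 0.0357
finger_force: 41.8
```

The upward force of 12 N shows the clip is resting on the plate. I'm releasing it and retreating.

servo_tool:
  plan:
    - [[0, 0, 0], [0, 0, 0], 0.45]
    - [[0, 0, 0], [0, 0, 0], 0.6]
    - [[0, 0, 0], [0, 0, 0], 0.8]
    - [[0, 0, 0], [0, 0, 0], 1]
    - [[0, 0, 0], [0, 0, 0], 1]
    - [[0, 0, 0], [0, 0, 0], 1]
    - [[0, 0, 0], [0, 0, -1.5], 1]
    - [[0, 0, 0], [0, 0, -4], 1]
    - [[0, 0, 0], [0, 0, -8], 1]
    - [[0, 0, 0], [0, 0, -13], 1]
    - [[0, 0, 0], [0, 0, -18], 1]
    - [[0, 0, 0], [0, 0, -18], 1]

```text
time: 10.95
tcp_pos: [0.5022, -0.2091, 0.2044]
tcp_rot: [[0.268, 0.963, 0.013], [0.964, -0.268, -0.007], [-0.003, 0.015, -1.0]]
force: [1.3, -0.4, -0.4]
width: 0.0852
finger_force: 0.0
```

Run:
```python
from h import *
q=env.snapshot("scene")
save(q["img"][110:310,160:460].repeat(2,0).repeat(2,1),"s5")
for t in env.place_of(q,"clip_wide")[:3]: print(t["confidence"],at(q,t["xy"],.006))
s=env.state();print(s["tcp_pos"],s["width"],s["finger_force"])
```

```text
0.97 [ 0.4933979  -0.21361044  0.006     ]
0.78 [ 0.45895521 -0.01060646  0.006     ]
[ 0.49923789 -0.20761411  0.19709715] 0.08550483190908244 0.0
```

View pics/s5.png

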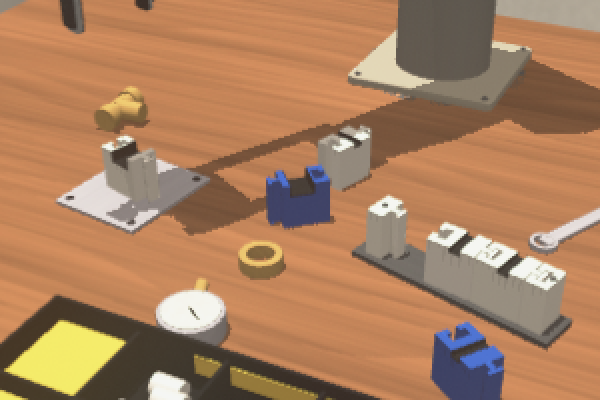

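The picture shows the wide clip upright in the middle of the plate at (130,175), the other two clips seated at (455,255) and (505,265), and the gripper clear of everything.

```bash
python3 -c "
from bench import env
print(env.close_job())"
```

```text
the job is handed in; nothing more can be done
None
```

The wide clip now stands upright near the middle of the plate, the other two clips are still seated in the row, and the job is handed in; no verdict was returned.

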